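Put the remote away in its bay under the key tray

TASK

Slide the black remote control, buttons up, into the open end of the bay in the wooden key tray until it stops against the back, then let go of it. Leave the hairbrush and the chrome gel dispenser standing or lying where they are.

Things in the scene. Friction and masses are not known exactly. Their poses are not given: they have to be found in the camera images.
- remote_mid (a point): Centre (half-way up) of the loose black remote control, a flat slab 180 long (x) x 44 wide (y) x 22 high (z) mm, about 130 g, lying buttons up on the worktop. x runs along it to the nose (the end with the small red button), z up. At the start the nose points roughly towards the side of the worktop where the key tray is.
- bay_mouth (a point): Middle of the open mouth of the bay in the fixed wooden key tray (100 wide, 130 long, 50 mm high), 17 mm above the worktop. x points level into the bay, y across, z up. Bay 58 wide, 34 high, flared to 76 at the mouth, 120 mm deep to a rigid back wall; floor = worktop (blue liner). Roof has a 26 mm slit along its middle. Fully home, the remote sticks out 60 mm, its centre 30 mm inside the mouth.
- hairbrush_mid (a point): Bystander: wooden hairbrush lying bristles up, about 208 mm long (x, head towards +x), head 52 mm wide, handle 22 mm wide and 14 mm high, bristles up to 31 mm high. The point is 7 mm above the worktop, 105 mm from the handle's end.
- dispenser: Bystander: empty chrome gel dispenser, an upright cylinder 64 mm across and 131 mm high with a push button and short spout on top; origin at the centre of its underside, z up.

How it is judged:
By the outcome, as a careful person would: the job done as asked, in the order asked, and still so for the second after the job is handed in, with the robot touching nothing.
It also fails if it takes over 35 s, if anything falls off the work surface, if the arm or the gripper's body presses on something with over 40 N, if the wrist force passes 120 N, or if a joint passes its speed limit or range.

ROBOT

A 7-joint arm with a two-finger parallel gripper is mounted at the origin on the work surface. World frame = base frame: x ahead of the robot, y to its left, z up, the work surface at z = 0. Lengths are in m, angles in rad, forces in N, time in s.
With the tool pointing down it reaches from about 0.35 to 0.9 m from the base axis. Payload 8.1 kg.
Tool frame: the origin (TCP) lies at the centre of the arm's flange, where the gripper is bolted on; the fingertips stand 178 mm ahead of it and the grasp point (between the pads) lies 159 mm ahead of it; x points along the fingers, z is the direction in which the jaws open and shut, and the axes are right-handed (so a half turn about x gives the same grasp; the last joint's range is limited). The gripper opens to 92 mm and grips with 3 to 60 N. Pads are 19 mm wide; open, the fingers measure 130 mm over their backs; the gripper's body (75 mm by 190 mm) begins 47 mm behind the grasp point.
Start: joints at [1.014, 0.434, 0.025, 1.573, -0.012, 1.134, -0.075], TCP at [0.274, -0.562, 0.405] pointing down, gripper open.
Joint ranges: [-2.62, 2.62], [-0.44, 2.09], [-1.27, 1.32], [0.08, 2.57], [-1.32, 4.46], [0.12, 2], [-2.74, 2.74]. Speed limits (rad/s): [2.22, 2.22, 3.01, 3.01, 3.14, 3.14, 3.14].

INTERFACE

Orientations are given as a rotation vector (axis times angle).
In Python, from cell import arm, get_image, search_frame, pinpoint gives the robot as it stands.
- The arm moves only by the tool arm_command, never from a script. Its argument "motion" is a list of rows, each a list of 7 numbers: the finger opening in mm, from 0 to 91.8, then the shift along the tool's x, y, z in mm, then the turn, a rotation vector about the tool's x, y, z in degrees. In form: [[fingers, x, y, z, ax, ay, az], ...]. A call has 1 to 5 rows; each row shifts and turns the commanded pose from where the row before left it, along the tool's axes as they then stand; what a row does not reach is not made up. A row lasts 1/8 s, in which the tool goes at most 62.5 mm and 10.7 degrees, less where a joint would pass 70% of its speed; a pose out of reach is approached as far as the arm can. A call with a gripper value outside its range is refused whole. The fingers move at their own pace and stop on an object; "newtons" is the grip in N (left out, the last holds). Time passes only in rows, so rows that do not move let the fingers close. It gives the time, the measured TCP pose, the force and the opening at its end, in the units of the state.
- arm.observe(): the state, without advancing time (a new reading comes with each control period).
- get_image(name): name is "scene" or "top" or "wrist"; returns a dict with "frame" (400x640x3 uint8, red, green, blue), "range_z" (400x640 float32, m along the optical axis (not along the pixel's ray), 0 where there is no reading), "K" (3x3 intrinsics, pixels), "origin" and "rotation" of the camera in the world; the wrist camera has in their place "tool_from_camera" (4x4, takes a point from camera to tool coordinates, whose origin is the TCP and whose axes are the tool frame's). Camera axes: x right, y down, z forward; pixel columns grow to the right and rows downward; lengths in m; the calibration is good to about 2 mm. A picture is of the moment at which its call begins: read the wrist's pose just before it.
- arm.sign_off(): hands the job in, once; it reports no verdict.
Trained networks look in the newest picture that a camera, given by its name, has taken for a name from the list of things; names that differ only in an ending like _2 or _b are one class to them, and where a whole thing is asked for, a point or a joint stands for the part that bears it (a point fixed in the world has none). Each returns a list of dicts, best first, with "p" (0 to 1); they miss things now and then, are a little off and sometimes report something else, mostly with a low value. They report only what shows in the picture. A call takes as long as a camera call.
- search_frame(camera, target): "point" ([x, y, z] in m, in world coordinates, good to about 4 mm: the middle of the surface that is visible of it).
- pinpoint(camera, target): "point" ([x, y, z] in m, in world coordinates, good to about 4 mm: a listed point, or the origin of a listed thing).
The state is a dict: "clock": time; "joints": joint angles; "dq": joint speeds; "joint_efforts": joint torques, N m; "position": TCP position; "ee_rot": TCP orientation; "force": force on the tool from outside, world axes, zero at the start; "ft_torque": the same for the moment, N m; "width": opening from 0.0 (shut) to 1.0 (fully open).
Only numpy, scipy, OpenCV 4.12 (cv2) and the standard library are available. Lean on these libraries where they do the work, as an engineer would, in place of code of your own. Each camera call takes 0.05 s, during which the arm holds its last target. There are 200 camera calls.

## Working session

There is one attempt and no reset: what is moved stays moved. The work goes in short steps, Python scripts to look and compute and a tool call to move; the robot and the scene stay as the last step left them, time stands still between calls to the robot, and variables do not carry over. Pictures are saved under pics/ and viewed, about 8 in all and at most 12, crops included, and the job is handed in when it is done.

Besides the shell and the picture viewer there is one more tool, called after "Emit:" by a JSON object that holds its "api" and its "payload", one argument or row to a line. arm_command: Moves the arm, as the interface text tells. Its arguments: {"type":"object","properties":{"motion":{"type":"array"},"newtons":{"type":"number"}},"required":["motion"]}

```bash
ls; mkdir -p pics; python3 - <<'E'
from cell import arm, get_image, search_frame, pinpoint
import cv2,numpy as np
s=arm.observe(); print(s['clock'],s['position'],s['ee_rot'],s['width'])
for c in ("top","scene"):
    i=get_image(c); cv2.imwrite(f'pics/{c}0.png',i['frame'][:,:,::-1]); print(c,i['origin'],i['K'].tolist() if hasattr(i['K'],'tolist') else i['K'])
    for n in ("remote_mid","bay_mouth","hairbrush_mid","dispenser"):
        print(n,[(np.round(d['point'],3).tolist(),round(d['p'],2)) for d in pinpoint(c,n)[:2]])
E
```

```text
pics
0.0 [ 0.27383383 -0.56155502  0.40391649] [ 0.86953499  1.39185468 -0.86844343] 1.0008507515255878
top [0.38948252 0.00144514 0.93555015] [[440.343997776766, 0.0, 321.1248420768695], [0.0, 440.343997776766, 201.29957256858793], [0.0, 0.0, 1.0]]
remote_mid [([0.618, -0.221, 0.007], 0.77), ([0.533, 0.156, 0.015], 0.74)]
bay_mouth [([0.534, 0.157, 0.014], 0.6)]
hairbrush_mid [([0.435, -0.21, 0.004], 0.67)]
dispenser [([0.725, 0.272, -0.003], 0.59)]
scene [1.0327906  0.42097848 0.95444501] [[514.7593145597281, 0.0, 310.9649539075412], [0.0, 514.7593145597281, 200.5608287357964], [0.0, 0.0, 1.0]]
remote_mid [([0.618, -0.219, 0.009], 0.9)]
bay_mouth [([0.536, 0.162, 0.019], 0.64)]
hairbrush_mid [([0.435, -0.208, 0.01], 0.82)]
dispenser [([0.727, 0.275, -0.004], 0.62)]
```

View pics/top0.png

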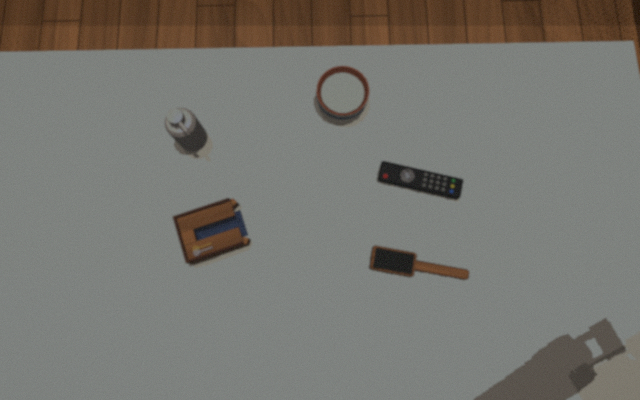

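View pics/scene0.png

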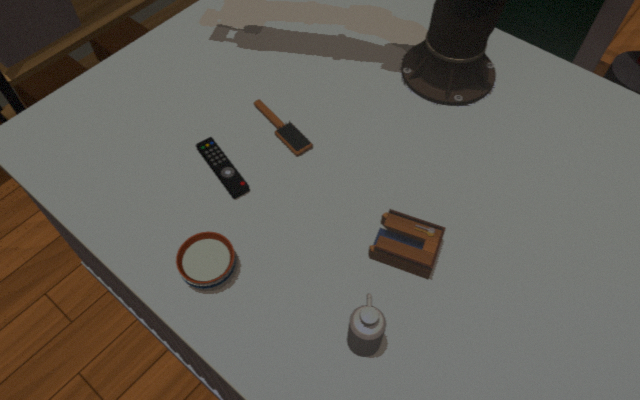

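The top view shows the remote at about (420,180) with its red button at (386,175), pointing towards +y. The tray is at (212,231) with its mouth on the right, near (245,223). The brush is at (418,263), the dispenser at (185,128), and there is an extra bowl at (342,93). The scene view agrees. Next I'll measure the axes.

```bash
cat > h.py <<'E'
import numpy as np,cv2
def cloud(i,R=None,o=None):
    K=np.array(i['K']);Z=i['range_z'];v,u=np.mgrid[:Z.shape[0],:Z.shape[1]]
    P=np.stack([(u-K[0,2])/K[0,0]*Z,(v-K[1,2])/K[1,1]*Z,Z],-1)
    R=np.array(i['rotation']) if R is None else R; o=np.array(i['origin']) if o is None else o
    W=P@R.T+o; W[Z==0]=np.nan; return W
def rect(p):
    (c,s,a)=cv2.minAreaRect((p[:,:2]*1000).astype(np.float32)); return np.round(c,1),np.round(s,1),round(a,2)
E
python3 - <<'E'
from cell import arm,get_image
from h import *
for c in("top","scene"):
    i=get_image(c);W=cloud(i);f=i['frame'].astype(int)
    x,y,z=W[...,0],W[...,1],W[...,2]
    t=(abs(x-.67)<.0)|False
    print(c,'table z',np.nanmedian(z[(abs(x-.5)<.05)&(abs(y)<.05)]))
    m=(abs(x-.618)<.06)&(abs(y+.22)<.12)&(z>.013)&(z<.035); p=W[m];print('remote',rect(p),np.median(p[:,2]),m.sum())
    m=(abs(x-.618)<.06)&(abs(y+.22)<.12)&(f[...,0]>1.8*f[...,1])&(f[...,0]>60);print('red',np.round(np.nanmean(W[m],0),4),m.sum())
    m=(abs(x-.52)<.11)&(abs(y-.21)<.12)&(z>.04)&(z<.06); p=W[m];print('tray',rect(p),np.median(p[:,2]),m.sum())
    m=(abs(x-.52)<.11)&(abs(y-.21)<.12)&(f[...,2]>1.3*f[...,0])&(z<.02);p=W[m];print('blue',rect(p),p.mean(0),m.sum())
    m=(abs(x-.435)<.06)&(abs(y+.21)<.16)&(z>.008)&(z<.05);print('brush',rect(W[m]))
E
```

```text
Traceback (most recent call last):
  File "h.py", line 6, in cloud
    W=P@R.T+o; W[Z==0]=np.nan; return W
      ~~~~~^~
ValueError: operands could not be broadcast together with shapes (400,640) (3,)
```

```bash
sed -i "s/^    R=np.array.*;/    R=Rotation.from_rotvec(i['rotation']).as_matrix() if R is None else R;/; 1a from scipy.spatial.transform import Rotation" h.py
cat > m.py <<'E'
from cell import arm,get_image
from h import *
for c in("top","scene"):
    i=get_image(c);W=cloud(i);f=i['frame'].astype(int)
    x,y,z=W[...,0],W[...,1],W[...,2]
    print(c,'table z',np.nanmedian(z[(abs(x-.5)<.05)&(abs(y)<.05)]))
    m=(abs(x-.618)<.06)&(abs(y+.22)<.12)&(z>.013)&(z<.035); p=W[m];print('remote',rect(p),np.median(p[:,2]),m.sum())
    m=(abs(x-.618)<.06)&(abs(y+.22)<.12)&(f[...,0]>1.8*f[...,1])&(f[...,0]>60);print('red',np.round(np.nanmean(W[m],0),4),m.sum())
    m=(abs(x-.52)<.11)&(abs(y-.21)<.12)&(z>.04)&(z<.06); p=W[m];print('tray',rect(p),np.median(p[:,2]),m.sum())
    m=(abs(x-.52)<.11)&(abs(y-.21)<.12)&(f[...,2]>1.3*f[...,0])&(z<.02);p=W[m];print('blue',rect(p),p.mean(0),m.sum())
    m=(abs(x-.435)<.06)&(abs(y+.21)<.16)&(z>.008)&(z<.05);print('brush',rect(W[m]))
E
python3 m.py
```

```text
top table z -0.001489325482862236
remote (array([ 617.2, -221.4]), array([179.9,  44.9]), 75.34) 0.02060479340307586 1690
red [ 0.6262 -0.1446  0.0213] 24
tray (array([513.3, 225.6]), array([100.6, 120.8]), 17.88) 0.042112604975383716 1754
blue (array([530.4, 210. ]), array([ 49.7, 106.9]), 3.58) [ 0.52582402  0.20642494 -0.0009507 ] 474
brush (array([ 433.5, -209.1]), array([206.2,  51.5]), 78.16)
scene table z -7.569062449030994e-05
remote (array([ 619.2, -220.4]), array([184.7,  44.8]), 75.21) 0.02184249564703261 1234
red [ 0.6262 -0.1423  0.0232] 15
tray (array([515.2, 227.6]), array([104.6, 119.9]), 17.93) 0.0432031831271078 2050
blue (array([504.7, 199.3]), array([36. , 98.5]), 33.17) [0.51051901 0.19121733 0.00094753] 95
brush (array([ 436.8, -206.8]), array([209.7,  52.6]), 78.47)
```

```bash
cat > plan.py <<'E'
import sys
from cell import arm
from h import *
# plan.py gx gy tcpz yaw_axis_deg n : rows to carry grasp point to gx,gy (mm), yaw of slab axis
def plan(g,yaw,n,curr=None):
    s=arm.observe(); R0=Rotation.from_rotvec(s['ee_rot']); p0=np.array(s['position'])*1000
    best=None
    for k in(0,180):
        a=np.radians(yaw-90+k); z=np.array([np.cos(a),np.sin(a),0]);x=np.array([0,0,-1.]);y=np.cross(z,x)
        R=Rotation.from_matrix(np.stack([x,y,z],1)); d=(R0.inv()*R).as_rotvec()
        if best is None or np.linalg.norm(d)<np.linalg.norm(best[1]): best=(R,d)
    R,d=best; tp=np.array(g); Rc=R0
    print('clock',s['clock'],'pos',p0.round(1),'grasp pt',(p0+159*R0.apply([1,0,0])).round(1),'yaw axis',np.degrees(np.arctan2(*R0.apply([0,0,1])[[1,0]])).round(2),'f',np.round(s['force'],1),'w',round(s['width']*91.8,1),'j7',round(s['joints'][6],2))
    for k in range(n):
        sh=Rc.inv().apply((tp-p0)/n); print(sh.round(1).tolist(),np.degrees(d/n).round(2).tolist()); Rc=Rc*Rotation.from_rotvec(d/n)
if __name__=='__main__':
    a=list(map(float,sys.argv[1:])); plan(a[:3],a[3],int(a[4]))
E
python3 - <<'E'
from cell import get_image
from h import *
i=get_image("top");W=cloud(i);x,y,z=W[...,0],W[...,1],W[...,2]
m=(abs(x-.62)<.1)&(abs(y+.045)<.08)&(z>.02);p=W[m];print('bowl',rect(p),np.percentile(p[:,2],[50,98,100]))
c=np.array([618,-221])-55*np.array([np.cos(np.radians(75.3)),np.sin(np.radians(75.3))]);print(c)
E
python3 plan.py 604 -274 300 75.3 8
```

```text
clock 0.7 pos [ 274.  -561.7  404.7] grasp pt [ 274.  -561.7  245.7] yaw axis -64.0 f [1.2 0.7 0.4] w 91.6 j7 -0.08
[13.1, 52.8, -14.2] [-6.16, 0.0, -0.0]
[13.1, 54.1, -8.5] [-6.16, 0.0, -0.0]
[13.1, 54.7, -2.6] [-6.16, 0.0, -0.0]
[13.1, 54.6, 3.2] [-6.16, 0.0, -0.0]
[13.1, 54.0, 9.1] [-6.16, 0.0, -0.0]
[13.1, 52.7, 14.8] [-6.16, 0.0, -0.0]
[13.1, 50.8, 20.4] [-6.16, 0.0, -0.0]
[13.1, 48.3, 25.7] [-6.16, 0.0, -0.0]Traceback (most recent call last):
  File "<stdin>", line 4, in <module>
    return _quantile_unchecked(
        a, q, axis, out, overwrite_input, method, keepdims, weights)
    return _ureduce(a,
                    func=_quantile_ureduce_func,
    ...<5 lines>...
                    overwrite_input=overwrite_input,
                    method=method)
    r = func(a, **kwargs)
    result = _quantile(arr,
                       quantiles=q,
    ...<2 lines>...
                       out=out,
                       weights=wgt)
    slices_having_nans = np.isnan(arr[-1, ...])
                                  ~~~^^^^^^^^^
IndexError: index -1 is out of bounds for axis 0 with size 0
```

Emit:
{"api": "arm_command", "payload": {
  "motion": [
    [91.8,13,53,-14,-6.2,0,0],
    [91.8,13,54,-8.5,-6.2,0,0],
    [91.8,13,55,-2.5,-6.2,0,0],
    [91.8,13,54.5,3,-6.2,0,0],
    [91.8,13,54,9,-6.2,0,0]
  ]
}}

```text
clock: 1.32
position: [0.4814, -0.3804, 0.3396]
ee_rot: [0.448, 1.523, -0.449]
force: [0.5, -0.8, 0.2]
width: 1.004
```

Emit:
{"api": "arm_command", "payload": {
  "motion": [
    [91.8,13,52.5,15,-6.2,0,0],
    [91.8,13,51,20,-6.2,0,0],
    [91.8,13,48,25.5,-6.2,0,0],
    [91.8,0,0,0,0,0,0]
  ]
}}

```text
clock: 1.82
position: [0.606, -0.2679, 0.2995]
ee_rot: [0.194, 1.562, -0.187]
force: [-0.6, -1.0, 0.1]
width: 1.003
```

```bash
python3 plan.py 604 -274 181 75.3 3; python3 - <<'E'
from cell import arm,get_image,pinpoint
from h import *
i=get_image("top");W=cloud(i);i0=i
for u,v in((342,93),(342,70),(319,93),(366,93),(342,116),(342,119)):print(u,v,W[v,u].round(3))
s=arm.observe();R=Rotation.from_rotvec(s['ee_rot']).as_matrix();i=get_image("wrist");T=np.array(i['tool_from_camera'])
W=cloud(i,R@T[:3,:3],R@T[:3,3]+np.array(s['position']))
cv2.imwrite('pics/w1.png',i['frame'][:,:,::-1])
x,y,z=W[...,0],W[...,1],W[...,2]
m=(abs(x-.618)<.08)&(abs(y+.22)<.13)&(z>.012)&(z<.035); p=W[m];print('remote',rect(p),np.median(p[:,2]),m.sum())
E
```

```text
clock 1.825 pos [ 606.  -267.9  299.5] grasp pt [ 606.1 -267.3  140.5] yaw axis -13.9 f [-0.6 -1.   0.1] w 92.0 j7 -0.04
[39.5, -2.3, -0.1] [0.27, -0.01, -0.07]
[39.5, -2.2, -0.1] [0.27, -0.01, -0.07]
[39.5, -2.2, -0.1] [0.27, -0.01, -0.07]
342 93 [ 0.81  -0.057  0.039]
342 70 [ 0.862 -0.059  0.043]
319 93 [ 0.807 -0.007  0.046]
366 93 [ 0.807 -0.109  0.041]
342 116 [ 0.755 -0.055  0.041]
342 119 [ 0.754 -0.056  0.027]
remote (array([ 618.6, -223.5]), array([172.4,  44.1]), 75.28) 0.02259329968969767 14210
```

View pics/w1.png

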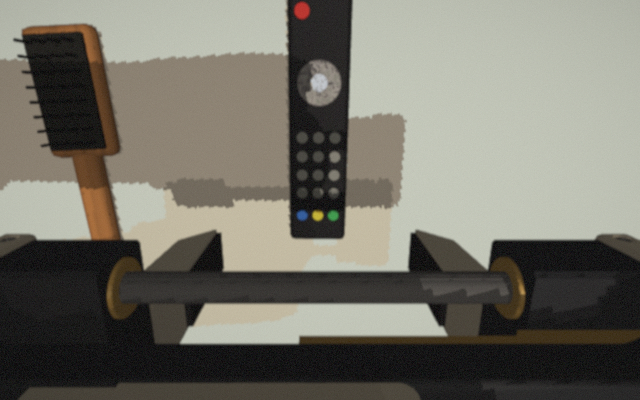

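The wrist view shows the remote's tail end at (318,238), midway between the finger pads at about (220) and (412) and aligned with them; the brush is well to the left. By depth, the bowl is at x≈0.81, clear of the path. I'll descend and grip.

Emit:
{"api": "arm_command", "payload": {
  "motion": [
    [91.8,40,-2.5,0,0.8,0,0],
    [91.8,40,-2,0,0,0,0],
    [91.8,25,-2,0,0,0,0],
    [91.8,13,0,0,0,0,0],
    [91.8,0,0,0,0,0,0]
  ]
}}

```text
clock: 2.55
position: [0.6007, -0.2803, 0.1825]
ee_rot: [0.209, 1.562, -0.21]
force: [0.5, 0.1, 0.5]
width: 1.001
```

Emit:
{"api": "arm_command", "payload": {
  "motion": [
    [30,0,0,0,0,0,0],
    [30,0,0,0,0,0,0],
    [30,0,0,0,0,0,0],
    [30,0,0,0,0,0,0],
    [30,0,0,0,0,0,0]
  ],
  "newtons": 30
}}

```text
clock: 3.18
position: [0.6014, -0.2795, 0.1829]
ee_rot: [0.208, 1.561, -0.208]
force: [0.4, -0.7, 0.5]
width: 0.506
```

```bash
sed 's/for c in("top","scene")/for c in("scene",)/' m.py | python3 - ; python3 - <<'E'
import numpy as np
M=np.array([535.5,160]);a=np.radians(107.9);d=np.array([np.cos(a),np.sin(a)])
print('staging grasp (nose 20mm before mouth)',M-d*(20+90+55),'final',M-d*25)
E
python3 plan.py 586 3 182 107.9 8
```

```text
scene table z 6.0789148677908855e-05
remote (array([ 612.3, -213.2]), array([176.7,  79.3]), 81.93) 0.02179933785464877 1266
red [ 0.6262 -0.1423  0.023 ] 16
tray (array([515.2, 227.6]), array([104. , 119.9]), 17.75) 0.04307967327899426 2066
blue (array([502.6, 199. ]), array([36.2, 96.4]), 32.81) [0.51284612 0.1844051  0.00093301] 79
brush (array([ 436.7, -205.8]), array([209.8,  51.7]), 78.2)
staging grasp (nose 20mm before mouth) [586.21384194   2.98692336] final [543.18391544 136.2101399 ]
clock 3.225 pos [ 601.4 -279.6  182.9] grasp pt [ 601.5 -279.6   23.9] yaw axis -15.21 f [0.4 0.  1.1] w 43.6 j7 -0.08
[0.1, 33.6, -11.1] [-4.14, 0.0, 0.0]
[0.1, 34.3, -8.7] [-4.14, 0.0, 0.0]
[0.1, 34.8, -6.2] [-4.14, 0.0, 0.0]
[0.1, 35.2, -3.6] [-4.14, 0.0, 0.0]
[0.1, 35.4, -1.1] [-4.14, 0.0, 0.0]
[0.1, 35.3, 1.5] [-4.14, 0.0, 0.0]
[0.1, 35.2, 4.0] [-4.14, 0.0, 0.0]
[0.1, 34.8, 6.5] [-4.14, 0.0, 0.0]
```

Emit:
{"api": "arm_command", "payload": {
  "motion": [
    [30,0,33.5,-11,-4.2,0,0],
    [30,0,34.5,-8.5,-4.2,0,0],
    [30,0,35,-6,-4.2,0,0],
    [30,0,35,-3.5,-4.2,0,0],
    [30,0,35.5,-1,-4.2,0,0]
  ]
}}

```text
clock: 3.85
position: [0.592, -0.102, 0.1828]
ee_rot: [-0.081, 1.569, 0.081]
force: [-0.2, -0.7, -0.9]
width: 0.476
```

Emit:
{"api": "arm_command", "payload": {
  "motion": [
    [30,0,35.5,1.5,-4,0,0],
    [30,0,32,4,-4,0,0],
    [30,0,24,5,-4,0,0],
    [30,0,0,0,0,0,0]
  ]
}}

```text
clock: 4.35
position: [0.5875, -0.0083, 0.1828]
ee_rot: [-0.246, 1.556, 0.248]
force: [0.3, 3.5, 3.6]
width: 0.475
```

```bash
python3 plan.py 545.0 130.5 182 107.9 5; python3 - <<'E'
from cell import arm,get_image,pinpoint
from h import *
for c in("top","scene"):
    i=get_image(c);W=cloud(i);f=i['frame'];x,y,z=W[...,0],W[...,1],W[...,2]
    m=(f.max(-1)<75)&(z>.012)&(z<.03)&(abs(x-.565)<.07)&(y>-.03)&(y<.145);p=W[m];print(c,m.sum(),rect(p) if m.sum()>5 else '')
    print([(np.round(d['point'],3),round(d['p'],2)) for n in("remote_mid","bay_mouth") for d in pinpoint(c,n)[:1]])
    cv2.imwrite(f'pics/{c}2.png',cv2.resize(f[150:300,130:370] if c=='top' else f[100:320,200:480],None,fx=2.5,fy=2.5)[:,:,::-1])
E
```

```text
clock 4.35 pos [587.5  -8.3 182.8] grasp pt [587.5  -8.1  23.8] yaw axis 18.04 f [0.3 3.5 3.6] w 43.6 j7 -0.07
[0.2, 29.0, 0.5] [0.03, 0.0, -0.01]
[0.2, 29.0, 0.5] [0.03, 0.0, -0.01]
[0.2, 29.0, 0.5] [0.03, 0.0, -0.01]
[0.2, 29.0, 0.5] [0.03, 0.0, -0.01]
[0.2, 29.0, 0.5] [0.03, 0.0, -0.01]
top 1042 (array([558. ,  76.8]), array([ 43.2, 119.2]), 18.07)
[(array([0.566, 0.048, 0.008]), 0.95), (array([0.536, 0.158, 0.014]), 0.81)]
scene 1154 (array([567.8,  57.8]), array([ 48.4, 161.2]), 16.88)
[(array([0.571, 0.048, 0.012]), 0.77), (array([0.541, 0.161, 0.018]), 0.68)]
```

View pics/scene2.png

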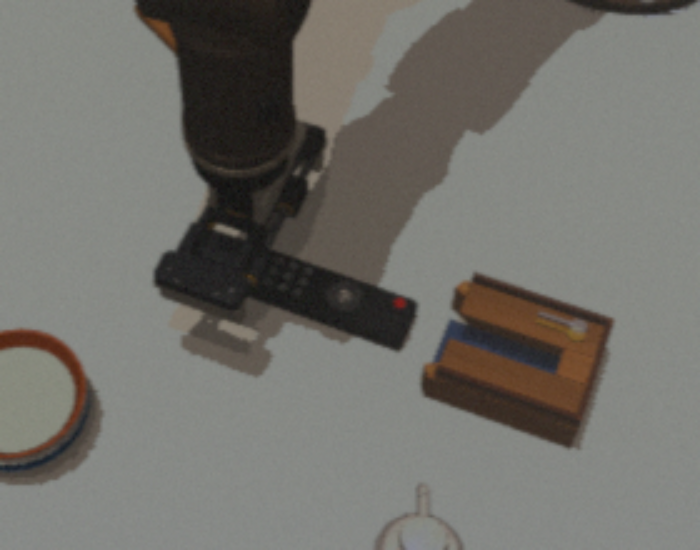

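View pics/top2.png

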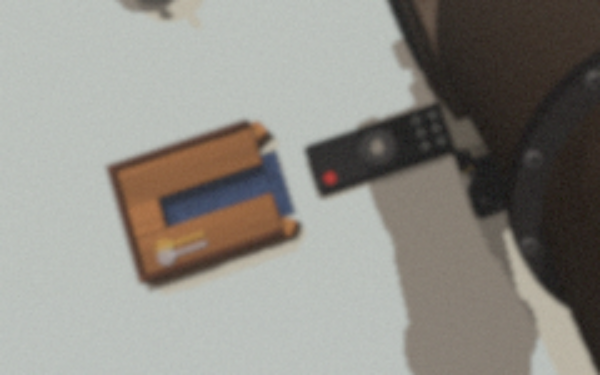

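The scene and top views both show the remote square to the mouth: nose at about (316,172) in the top crop, mouth at about (285,190). It sits about 3 mm too far to -x of the bay axis, so I'll correct that while inserting.

Emit:
{"api": "arm_command", "payload": {
  "motion": [
    [30,0,12,3,0,0,0],
    [30,0,20,0,0,0,0],
    [30,0,20,0,0,0,0],
    [30,0,20,0,0,0,0],
    [30,0,0,0,0,0,0]
  ],
  "newtons": 20
}}

```text
clock: 5.28
position: [0.5674, 0.0623, 0.1827]
ee_rot: [-0.246, 1.557, 0.249]
force: [-1.1, 1.4, 2.0]
width: 0.478
```

```bash
cat > v.py <<'E'
import sys
from cell import arm,get_image
from h import *
i=get_image("top");W=cloud(i);f=i['frame'];x,y,z=W[...,0],W[...,1],W[...,2]
m=(f.max(-1)<75)&(z>.012)&(z<.03)&(abs(x-.55)<.06)&(y>.06)&(y<.16);print(m.sum(),rect(W[m]) if m.sum()>5 else '')
cv2.imwrite(f'pics/{sys.argv[1]}.png',cv2.resize(f[150:300,130:370],None,fx=3,fy=3,interpolation=2)[:,:,::-1])
E
python3 plan.py 545.0 130.5 182 107.9 1; python3 v.py t3
```

```text
clock 5.275 pos [567.4  62.3 182.7] grasp pt [567.2  62.6  23.7] yaw axis 18.06 f [-1.1  1.4  2. ] w 43.9 j7 -0.19
[0.9, 71.7, -0.1] [0.16, -0.01, -0.12]
364 (array([529.7, 140.4]), array([62.3, 49.7]), 26.18)
```

View pics/t3.png

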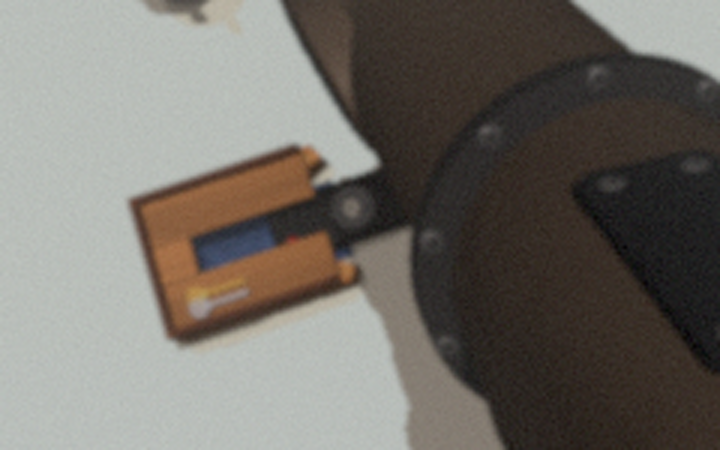

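The nose is inside the bay and centred (visible in the slit at about (275,228)), with no side force. I'll continue and slow down towards the back.

Emit:
{"api": "arm_command", "payload": {
  "motion": [
    [30,0,18,0,0,0,0],
    [30,0,18,0,0,0,0],
    [30,0,14,0,0,0,0],
    [30,0,8,0,0,0,0],
    [30,0,4,0,0,0,0]
  ]
}}

```text
clock: 5.95
position: [0.5494, 0.1182, 0.1828]
ee_rot: [-0.244, 1.557, 0.244]
force: [1.9, -3.8, 3.7]
width: 0.477
```

Emit:
{"api": "arm_command", "payload": {
  "motion": [
    [30,0,3,0,0,0,0],
    [30,0,3,0,0,0,0],
    [30,0,0,0,0,0,0]
  ]
}}

```text
clock: 6.32
position: [0.5477, 0.1237, 0.1828]
ee_rot: [-0.243, 1.557, 0.244]
force: [0.8, -2.0, 3.6]
width: 0.478
```

```bash
python3 plan.py 545.0 130.5 182 107.9 1; python3 v.py t4
```

```text
clock 6.325 pos [547.7 123.7 182.8] grasp pt [547.7 123.8  23.8] yaw axis 17.79 f [ 0.8 -2.   3.6] w 43.9 j7 -0.31
[0.8, 7.3, -0.5] [-0.11, 0.01, -0.01]
0
```

View pics/t4.png

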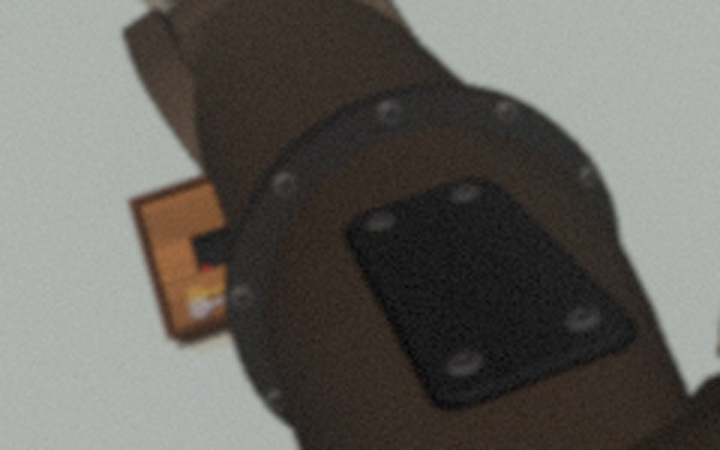

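The red button is now at about (207,265), close to the end of the slit, with about 7 mm still to go. I'll step forward until the force rises.

Emit:
{"api": "arm_command", "payload": {
  "motion": [
    [30,0,2,0,0,0,0],
    [30,0,2,0,0,0,0],
    [30,0,0,0,0,0,0]
  ]
}}

```text
clock: 6.75
position: [0.5464, 0.1276, 0.1827]
ee_rot: [-0.244, 1.557, 0.244]
force: [0.8, -3.0, 4.5]
width: 0.479
```

Emit:
{"api": "arm_command", "payload": {
  "motion": [
    [30,0,1.5,0,0,0,0],
    [30,0,1.5,0,0,0,0],
    [30,0,0,0,0,0,0]
  ]
}}

```text
clock: 7.12
position: [0.5457, 0.1297, 0.1828]
ee_rot: [-0.244, 1.557, 0.243]
force: [2.2, -5.8, 4.5]
width: 0.478
```

Emit:
{"api": "arm_command", "payload": {
  "motion": [
    [30,0,1,0,0,0,0],
    [30,0,1,0,0,0,0],
    [30,0,0,0,0,0,0]
  ]
}}

```text
clock: 7.5
position: [0.5456, 0.1301, 0.1827]
ee_rot: [-0.245, 1.557, 0.24]
force: [3.8, -10.8, 5.5]
width: 0.477
```

Contact: the motion has stopped at y≈0.130, where the geometry predicted it, and the force is rising along the bay axis. One more small push, then release and lift.

Emit:
{"api": "arm_command", "payload": {
  "motion": [
    [30,0,1,0,0,0,0],
    [30,0,0.5,0,0,0,0],
    [30,0,0,0,0,0,0]
  ]
}}

```text
clock: 7.88
position: [0.5455, 0.1304, 0.1827]
ee_rot: [-0.245, 1.557, 0.238]
force: [4.9, -13.9, 4.8]
width: 0.48
```

Emit:
{"api": "arm_command", "payload": {
  "motion": [
    [75,0,0,0,0,0,0],
    [75,0,0,0,0,0,0],
    [75,0,0,0,0,0,0],
    [75,0,0,0,0,0,0]
  ]
}}

```text
clock: 8.38
position: [0.5442, 0.134, 0.1826]
ee_rot: [-0.244, 1.557, 0.245]
force: [-0.3, -1.0, 0.8]
width: 0.811
```

Emit:
{"api": "arm_command", "payload": {
  "motion": [
    [75,-20,0,0,0,0,0],
    [75,-50,0,0,0,0,0],
    [75,-50,-20,0,0,0,0],
    [75,-20,-60,0,0,0,0],
    [75,0,-60,0,0,0,0]
  ]
}}

```text
clock: 9.0
position: [0.5879, 0.0003, 0.325]
ee_rot: [-0.245, 1.552, 0.245]
force: [0.7, 0.0, -0.4]
width: 0.817
```

Emit:
{"api": "arm_command", "payload": {
  "motion": [
    [75,0,-60,0,0,0,0],
    [75,0,-60,0,0,0,0],
    [75,0,-50,0,0,0,0],
    [75,0,0,0,0,0,0],
    [75,0,0,0,0,0,0]
  ]
}}

```text
clock: 9.62
position: [0.6388, -0.1601, 0.3222]
ee_rot: [-0.243, 1.557, 0.245]
force: [0.2, 0.1, -0.3]
width: 0.818
```

```bash
python3 plan.py 545.0 130.5 182 107.9 1; python3 v.py t5; python3 - <<'E'
from cell import get_image,pinpoint
from h import *
M=None;a=np.radians(107.9);d=np.array([np.cos(a),np.sin(a)])
for c in("top","scene"):
    i=get_image(c);W=cloud(i);f=i['frame'];x,y,z=W[...,0],W[...,1],W[...,2]
    m=(f.max(-1)<75)&(z>.012)&(z<.03)&(abs(x-.55)<.06)&(y>.06)&(y<.16)
    T=(abs(x-.52)<.11)&(abs(y-.21)<.12)&(z>.04)&(z<.06);ct=np.array(rect(W[T])[0]);mouth=ct-d*(130-60.4)
    q=(W[m][:,:2]*1000-mouth)@d;lat=(W[m][:,:2]*1000-mouth)@[d[1],-d[0]]
    print(c,'tray',rect(W[T]),'tail behind mouth',np.percentile(q,[1,2,5]),'lat',np.percentile(lat,[2,98]))
    for n in("remote_mid","hairbrush_mid","dispenser"):print(n,[(np.round(k['point'],3),round(k['p'],2)) for k in pinpoint(c,n)[:1]])
E
```

```text
clock 9.625 pos [ 638.8 -160.1  322.2] grasp pt [ 638.7 -159.9  163.2] yaw axis 17.82 f [ 0.2  0.1 -0.3] w 75.1 j7 0.29
[140.5, 305.2, -0.4] [-0.08, -0.01, -0.07]
424 (array([541.7, 133.6]), array([42.5, 64.4]), 17.26)
top tray (array([513.5, 225.4]), array([101.4, 120.5]), 17.61) tail behind mouth [-57.98082362 -57.35244792 -55.95611622] lat [-22.05991152  18.71472221]
remote_mid [(array([0.525, 0.189, 0.004]), 0.66)]
hairbrush_mid [(array([ 0.436, -0.213,  0.004]), 0.89)]
dispenser [(array([ 0.724,  0.277, -0.001]), 0.72)]
scene tray (array([515.5, 227.8]), array([104., 120.]), 17.71) tail behind mouth [-57.72301716 -57.12096284 -55.47125504] lat [-36.41991152  22.37231084]
remote_mid [(array([0.527, 0.188, 0.01 ]), 0.83)]
hairbrush_mid [(array([ 0.434, -0.21 ,  0.01 ]), 0.85)]
dispenser [(array([ 0.73 ,  0.277, -0.003]), 0.9)]
```

View pics/t5.png

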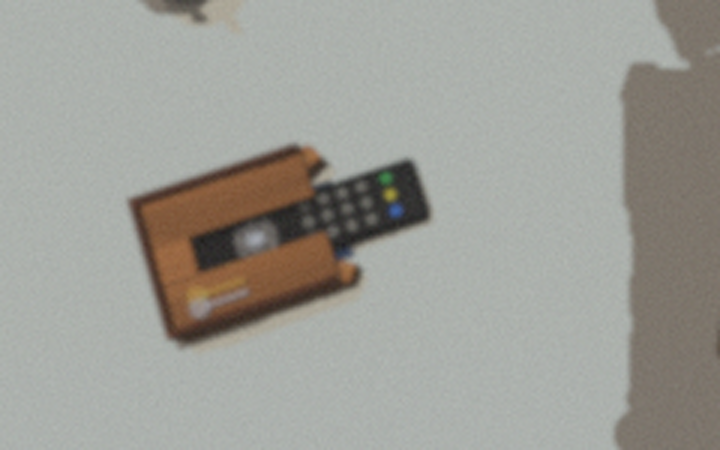

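The remote is fully home, lying buttons up with its tail from about (330,215) to (420,190) in the picture. The tail sticks out about 58 mm (60 expected), and the bystanders have not moved. Handing in.

```bash
python3 -c "
from cell import arm
print(arm.sign_off())"
```

```text
the job is handed in; nothing more can be done
None
```

The remote is in the key tray bay, buttons up, pushed against the back wall and released. I handed the job in at about 10 s on the robot's clock, well under the 35 s limit. I gripped the remote near its tail and slid it flat to the tray. I then pushed it in until motion stopped at the predicted depth, with a resisting force of about 15 N.

Final checks, taken after the gripper had let go and moved clear:
- **Depth:** the tail sticks out about 58 mm in both cameras, against 60 mm expected; the 2 mm difference is within calibration error.
- **Position:** the networks put the remote's centre at (0.525, 0.189) in the top view and (0.527, 0.188) in the scene view, against a target of (0.526, 0.1885).
- **Bystanders:** the hairbrush and dispenser read the same as at the start, within about 5 mm of detection noise.
- **Robot:** the measured force was near zero and the gripper was clear of everything.

None of the last checks failed. The scene camera's side-to-side reading of the remote was too noisy to use, so I relied on the top view for its centring.

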